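# Put the balance check weights away

## Task

The balance check is over and the four coloured check weights are still stacked two by two on the balance pan. Take both stacks apart and set each weight upright in the storage dish of its own colour, flat on the floor of the dish inside the rim; set them down without dropping them, and leave the timer and the red marker where they are.

Things in the scene. Friction and masses are not known exactly. Their poses are not given: they have to be found in the camera images.
- red_weight_center (a point): centre (half-way up) of the red check weight: upright coated disc, 60 mm diameter, 26 mm high, about 0.4 kg, flat above and below; z up. At the start the lower one of a stack, with the yellow or green weight on it, on the fixed steel pan (136 x 178 mm, 30 mm above the worktop) of a balance; the two stacks stand about 94 mm apart along the pan's long side. The display side is lower than the pan.
- blue_weight_center (a point): centre (half-way up) of the blue check weight: upright coated disc, 60 mm diameter, 26 mm high, about 0.4 kg, flat above and below; z up. At the start the lower one of a stack, with the yellow or green weight on it, on the fixed steel pan (136 x 178 mm, 30 mm above the worktop) of a balance; the two stacks stand about 94 mm apart along the pan's long side. The display side is lower than the pan.
- yellow_weight_center (a point): centre (half-way up) of the yellow check weight: upright coated disc, 40 mm diameter, 26 mm high, about 0.16 kg, flat above and below; z up. At the start it stands roughly centred on the red or the blue weight (which one changes), on the balance pan. Upper and lower weights are loose, not joined.
- green_weight_center (a point): centre (half-way up) of the green check weight: upright coated disc, 40 mm diameter, 26 mm high, about 0.16 kg, flat above and below; z up. At the start it stands roughly centred on the red or the blue weight (which one changes), on the balance pan. Upper and lower weights are loose, not joined.
- red_dish: round open red dish for the red weight, fixed to the worktop: 82 mm outer, 76 mm inner diameter (8 mm play all round the weight), rim 8 mm and inner floor 3 mm above the worktop, thin dark disc on the floor. Origin: centre of its underside, on the worktop; z up. Which dish lies where changes; dish centres are at least 85 mm apart.
- blue_dish: round open blue dish for the blue weight, fixed to the worktop: 82 mm outer, 76 mm inner diameter (8 mm play all round the weight), rim 8 mm and inner floor 3 mm above the worktop, thin dark disc on the floor. Origin: centre of its underside, on the worktop; z up. Which dish lies where changes; dish centres are at least 85 mm apart.
- yellow_dish: round open yellow dish for the yellow weight, fixed to the worktop: 62 mm outer, 56 mm inner diameter (8 mm play all round the weight), rim 8 mm and inner floor 3 mm above the worktop, thin dark disc on the floor. Origin: centre of its underside, on the worktop; z up. Which dish lies where changes; dish centres are at least 85 mm apart.
- green_dish: round open green dish for the green weight, fixed to the worktop: 62 mm outer, 56 mm inner diameter (8 mm play all round the weight), rim 8 mm and inner floor 3 mm above the worktop, thin dark disc on the floor. Origin: centre of its underside, on the worktop; z up. Which dish lies where changes; dish centres are at least 85 mm apart.
- timer_center (a point): centre of the white digital timer, 70 x 64 x 17 mm, lying on the worktop behind the balance; loose, a bystander
- marker_center (a point): centre of the white marker pen with a red cap, 17 x 136 x 18 mm, lying crosswise on the worktop behind the dishes; loose, a bystander
There are look-alikes about, which are no part of the job. Of the things that look like the part that bears blue_weight_center, the middle-sized one is meant.

How it is judged:
At the end, for the whole second after the job is handed in: Each weight stands in the dish of its own colour: centre within 10 mm of the dish's centre, resting on the dish's floor (centre less than 17.5 mm above the worktop), upright within 0.05 rad, released and at rest (horizontal distance between red_weight_center and red_dish below 0.01 m and z of red_weight_center in the frame of red_dish below 0.0175 m and angle between each of red_weight_center, blue_weight_center, yellow_weight_center, green_weight_center's own z axis and vertical below 0.05 rad and linear speed of each of red_weight, blue_weight, yellow_weight, green_weight below 0.02 m/s and contact force between the fingers and red_weight below 0.1 N and horizontal distance between blue_weight_center and blue_dish below 0.01 m and z of blue_weight_center in the frame of blue_dish below 0.0175 m and contact force between the fingers and blue_weight below 0.1 N and horizontal distance between yellow_weight_center and yellow_dish below 0.01 m and z of yellow_weight_center in the frame of yellow_dish below 0.0175 m and contact force between the fingers and yellow_weight below 0.1 N and horizontal distance between green_weight_center and green_dish below 0.01 m and z of green_weight_center in the frame of green_dish below 0.0175 m and contact force between the fingers and green_weight below 0.1 N); the robot touches nothing.
It fails at once if the timer is pushed more than 20 mm from its place (distance of timer_center from where it was at the start of the episode above 0.02 m).
It fails at once if the marker is pushed more than 20 mm from its place (distance of marker_center from where it was at the start of the episode above 0.02 m).
It fails at once if a weight is dropped or falls (faster than 0.7 m/s while the fingers do not hold it) ((linear speed of red_weight above 0.7 m/s and contact force between the fingers and red_weight below 0.1 N) or (linear speed of blue_weight above 0.7 m/s and contact force between the fingers and blue_weight below 0.1 N) or (linear speed of yellow_weight above 0.7 m/s and contact force between the fingers and yellow_weight below 0.1 N) or (linear speed of green_weight above 0.7 m/s and contact force between the fingers and green_weight below 0.1 N)).
It also fails if it takes over 96 s, if anything falls off the work surface, if the arm or the gripper's body presses on something with over 40 N, if the wrist force passes 120 N, or if a joint passes its speed limit or range.

## Robot

A 7-joint arm with a two-finger parallel gripper is mounted at the origin on a cart in front of the work surface, level with it; the furniture and walls round the work are solid. World frame = base frame: x ahead of the robot, y to its left, z up, the work surface at z = 0. Lengths are in m, angles in rad, forces in N, time in s.
With the tool pointing down it reaches from about 0.425 to 0.875 m from the base axis. Payload 4.7 kg.
Tool frame: the origin (TCP) lies between the finger pads; the fingertips stand 14 mm ahead of it and the grasp point (between the pads) lies 5 mm behind it; z points along the fingers, y is the line along which they close (so a half turn about z gives the same grasp; the last joint's range is limited). The gripper opens to 87 mm and grips with 3 to 60 N. Pads are 19 mm wide; open, the fingers measure 117 mm over their backs; the gripper's body (75 mm by 190 mm) begins 51 mm behind the grasp point.
Start: joints at [-1.235, 0.321, -0.07, 1.45, 0.023, 1.371, -0.057], TCP at [0.206, 0.617, 0.199] pointing down, gripper open.
Joint ranges: [-2.86, 2.86], [-0.3, 2.09], [-1.38, 1.24], [0.06, 2.45], [-1.56, 4.7], [0.09, 2.05], [-2.69, 2.69]. Speed limits (rad/s): [2.57, 2.57, 3.14, 3.14, 3.14, 3.14, 3.14].

## Interface

Orientations are given as a rotation vector (axis times angle).
In Python, from bench import ctrl gives the robot as it stands.
- The arm moves only by the tool step_arm, never from a script. Its argument "commands" is a list of rows, each an object with "travel": the shift along the tool's x, y, z in m, a list of three; "turn": the turn, a rotation vector about the tool's x, y, z in degrees, a list of three. A call has 1 to 5 rows; each row is the pose to reach, as a shift and turn from the pose commanded when the call began, along the tool's axes at that moment; what a row does not reach only later rows make up. A row lasts 1/10 s, in which the tool goes at most 50 mm and 8.59 degrees, less where a joint would pass 70% of its speed; a pose out of reach is approached as far as the arm can. A call with a gripper value outside its range is refused whole. "gripper" is the opening, from 0 (shut) to 1 (fully open), set as the call begins (left out, the last holds). The fingers move at their own pace and stop on an object; "force" is the grip in N (left out, the last holds). Time passes only in rows, so rows that repeat a pose let the fingers close. It gives the time, the measured TCP pose, the force, the opening and the grip force at its end, in the units of the state.
- ctrl.get_state(): the state, without advancing time (a new reading comes with each control period).
- ctrl.get_image(name): name is "side" or "top"; returns the picture (400x640x3 uint8, red, green, blue); there is no depth.
- ctrl.camera_model(name): a dict with "fx", "fy", "cx", "cy" (pixels), "k1" (the pictures are not rectified: a ray, as slopes to the right and down, at radius r is drawn at 1 + k1 r^2 times it, then the intrinsics apply), "R" (3x3) and "t" (3): a world point X has camera coordinates R X + t. Camera axes: x right, y down, z forward; pixel columns grow to the right and rows downward; lengths in m; the calibration is good to about 2 mm. A picture is of the moment at which its call begins. camera_model takes no time and is no camera call.
- ctrl.close_job(): hands the job in; it is judged then, once.
The state is a dict: "time": time; "joint_positions": joint angles; "qd": joint speeds; "joint_torque": joint torques, N m; "position": TCP position; "tool_rot": TCP orientation; "ft_force": force on the tool from outside, world axes, zero at the start; "torque": the same for the moment, N m; "grip_width": opening from 0.0 (shut) to 1.0 (fully open); "grip_force": force on a finger pad.
Only numpy, scipy, OpenCV 4.12 (cv2) and the standard library are available. Lean on these libraries where they do the work, as an engineer would, in place of code of your own. Each camera call takes 0.05 s, during which the arm holds its last target. There are 200 camera calls.

## Working session

There is one attempt and no reset: what is moved stays moved. The work goes in short steps, Python scripts to look and compute and a tool call to move; the robot and the scene stay as the last step left them, time stands still between calls to the robot, and variables do not carry over. Pictures are saved under pics/ and viewed, at most 14 in all, crops included, and the job is handed in when it is done.

Besides the shell and the picture viewer there is one more tool, called after "Request:" as name(argument=value, ...) on one line, values as JSON. step_arm: Moves the arm, as the interface text tells. Its arguments: {"type":"object","properties":{"commands":{"type":"array"},"gripper":{"type":"number"},"force":{"type":"number"}},"required":["commands"]}

```bash
mkdir -p pics; ls; python3 - <<'E'
from bench import ctrl
import cv2
for n in("top","side"):
    cv2.imwrite(f"pics/{n}0.png",ctrl.get_image(n)[:,:,::-1]); print(n,ctrl.camera_model(n))
print(ctrl.get_state())
E
```

```text
pics
top {'fx': 490.9608813466541, 'fy': 490.9608813466541, 'cx': 318.1103135468423, 'cy': 196.04246298078235, 'k1': -0.04999531498900265, 'R': array([[-0.01607397, -0.99986435, -0.00359213],
       [-0.99717454,  0.01629418, -0.07333102],
       [ 0.0733796 ,  0.00240326, -0.99730119]]), 't': array([0.2428036 , 0.54437623, 1.11265117])}
side {'fx': 424.51013604016765, 'fy': 424.51013604016765, 'cx': 311.4271499836387, 'cy': 204.42956001405824, 'k1': 0.029394253371023745, 'R': array([[ 0.96242015, -0.27122897,  0.01350229],
       [-0.16748429, -0.63196498, -0.75668307],
       [ 0.21376734,  0.72598561, -0.65364242]]), 't': array([-0.47288851,  0.2764839 ,  0.6125985 ])}
{'time': 0.1, 'joint_positions': array([-1.23490549,  0.32175075, -0.07007449,  1.45155611,  0.02262036,
        1.37079361, -0.05691568]), 'qd': array([-0.00093559, -0.00121555, -0.00184832, -0.00175708, -0.00127556,
        0.00044513, -0.00097243]), 'joint_torque': array([-1.72797641e-04, -4.92575562e+01, -4.05955045e-01, -3.13400352e+01,
       -6.40741247e-02,  3.94900097e-02,  8.27795338e-05]), 'position': array([0.2054653 , 0.61610779, 0.19826806]), 'tool_rot': array([-5.03253710e-01, -3.10085883e+00,  2.69195694e-03]), 'ft_force': array([-0.29935513, -0.69178964, -0.02192386]), 'torque': array([-0.03114273, -0.01056537,  0.06243456]), 'grip_force': 0.0, 'grip_width': 1.000692815185211}
```

View pics/top0.png

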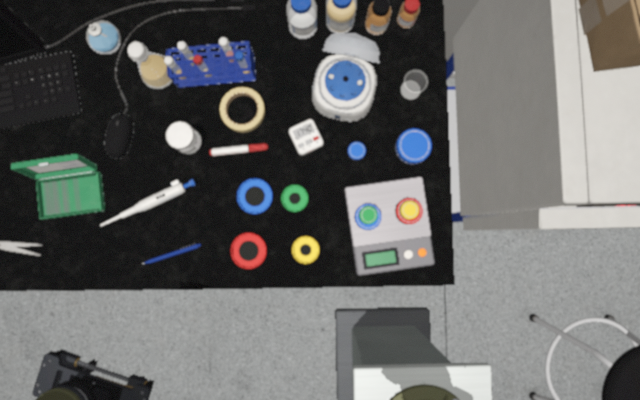

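View pics/side0.png

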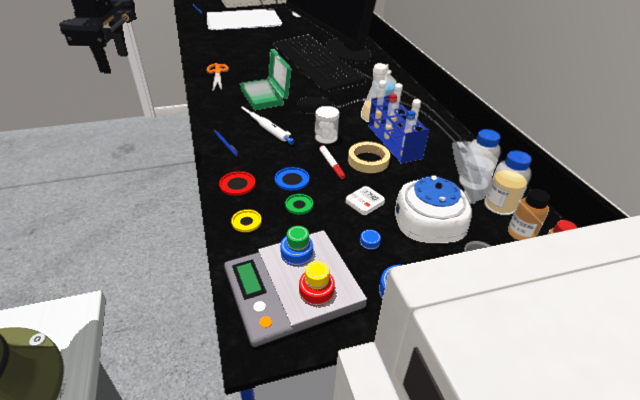

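The top view shows green on blue at about (368,216) and yellow on red at about (409,210). The dishes are blue (254,196), green (294,198), red (248,251) and yellow (305,250). The side view agrees with this. Next I locate them by colour.

```bash
cat > h.py <<'E'
from bench import ctrl
import cv2, numpy as np
def ray(cam,px,z):
    m=ctrl.camera_model(cam); K=np.array([[m['fx'],0,m['cx']],[0,m['fy'],m['cy']],[0,0,1]])
    p=cv2.undistortPoints(np.array([[px]],float),K,np.array([m['k1'],0,0,0]))[0,0]
    R,t=np.array(m['R']),np.array(m['t']); d=R.T@[p[0],p[1],1]; c=-R.T@t
    return c+d*(z-c[2])/d[2]
RNG={'red':[(0,6),(172,180)],'yellow':[(20,34)],'green':[(50,85)],'blue':[(98,125)]}
def blobs(img,col):
    h=cv2.cvtColor(img,cv2.COLOR_RGB2HSV); M=np.zeros(h.shape[:2],np.uint8)
    for a,b in RNG[col]: M|=cv2.inRange(h,(a,120,70),(b,255,255))
    return M
def fit(img,col,c,r,z,cam='top'):
    M=blobs(img,col); W=np.zeros_like(M); cv2.circle(W,c,r,255,-1)
    p=cv2.findNonZero(M&W); (x,y),rad=cv2.minEnclosingCircle(cv2.convexHull(p))
    e=cv2.fitEllipse(cv2.convexHull(p))
    X=ray(cam,e[0],z); return np.round([*e[0],*e[1],*(X[:2]*1000),len(p)],1)
E
python3 - <<'E'
from h import *
im=ctrl.get_image('top')
for c,p,z in[('blue',(254,196),.008),('green',(294,198),.008),('red',(248,251),.008),('yellow',(305,250),.008)]: print('dish',c,fit(im,c,p,26,z))
for c,p,z in[('green',(368,216),.082),('yellow',(409,210),.082),('blue',(368,216),.056),('red',(409,210),.056)]: print(c,fit(im,c,p,22,z))
a,b=ray('top',(346,188),.03),ray('top',(423,178),.03); print('pan edge',a,b)
o=np.hstack([cv2.resize(im[165:275,225:335],(440,440),interpolation=2),cv2.resize(im[170:260,340:430],(360,440),interpolation=2)])
cv2.imwrite('pics/z1.png',o[:,:,::-1]); m=ctrl.camera_model('side');print(ray('top',(414,145),.03),ray('top',(356,150),.02))
E
```

```text
dish blue [254.3 195.7  37.5  37.6 552.4 383.1 866. ]
dish green [294.3 197.8  28.3  28.7 545.9 289.7 550. ]
dish red [248.  250.4  37.9  38.2 425.5 398.5 899. ]
dish yellow [305.2 249.5  29.6  29.8 425.4 266.  645. ]
green [368.2 214.4   9.    9.5 501.8 125.5  73. ]
yellow [409.  209.5  17.9  18.1 511.   36.3 187. ]
blue [367.9 214.9  20.3  22.7 501.7 123.5  59. ]
red [407.8 210.3  23.3  24.7 510.4  34.1  62. ]
pan edge [0.56496371 0.16974226 0.03      ] [ 0.58516794 -0.00776654  0.03      ]
[0.66212851 0.0105463  0.03      ] [0.65419383 0.14411024 0.02      ]
```

View pics/z1.png

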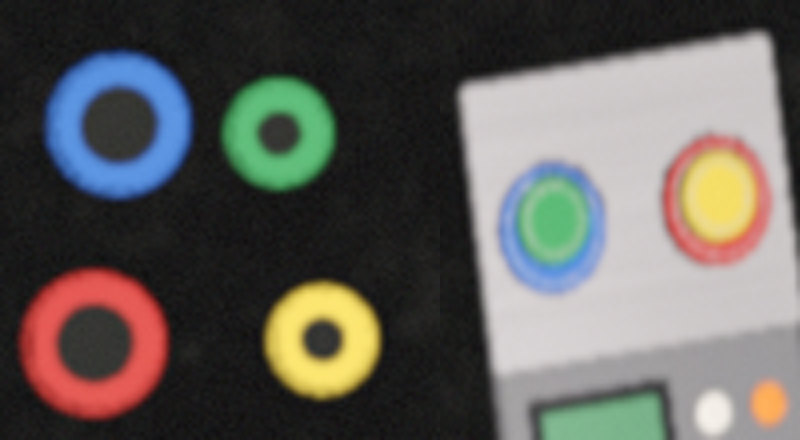

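The crop shows both upper weights roughly centred on their lower ones. All dish rings are clear, and the pan is turned about 6°. I'll close the gripper along world x. The next helper gives the travel and turn to a target.

```bash
cat > go.py <<'E'
import sys
from h import *
from scipy.spatial.transform import Rotation as Ro
s=ctrl.get_state(); R=Ro.from_rotvec(s['tool_rot']); T=Ro.from_matrix(np.array([[0,1,0],[1,0,0],[0,0,-1.]]))
p=np.array(list(map(float,sys.argv[1:4])))/1000
print(round(s['time'],2),np.round(s['position']*1000,1),'travel',np.round(R.inv().apply(p-s['position']),4),'turn',np.round((R.inv()*T).as_rotvec(degrees=True),2))
E
python3 go.py 511 36 200
```

```text
0.15 [205.5 616.2 198.4] travel [-0.4733 -0.4538 -0.0009] turn [-7.000e-02  6.000e-02  7.157e+01]
```

Request:
step_arm(commands=[{"travel":[-0.034,-0.033,0],"turn":[0,0,8]},{"travel":[-0.068,-0.065,0],"turn":[0,0,16]},{"travel":[-0.102,-0.098,0],"turn":[0,0,24]},{"travel":[-0.136,-0.13,0],"turn":[0,0,32]},{"travel":[-0.17,-0.163,0],"turn":[0,0,40]}], gripper=0.75)

```text
time: 0.65
position: [0.3159, 0.4064, 0.199]
tool_rot: [-1.541, -2.738, 0.0]
ft_force: [1.1, 0.2, -0.1]
grip_width: 0.757
grip_force: 0.0
```

```bash
python3 go.py 511 36 200
```

```text
0.65 [315.9 406.4 199. ] travel [-0.4178 -0.0253 -0.001 ] turn [-1.000e-02  0.000e+00  3.124e+01]
```

Request:
step_arm(commands=[{"travel":[-0.049,-0.003,0],"turn":[0,0,8]},{"travel":[-0.098,-0.006,0],"turn":[0,0,16]},{"travel":[-0.147,-0.009,0],"turn":[0,0,24]},{"travel":[-0.196,-0.012,0],"turn":[0,0,31.3]},{"travel":[-0.245,-0.015,0],"turn":[0,0,31.3]}])

```text
time: 1.15
position: [0.4313, 0.1897, 0.1993]
tool_rot: [-2.219, -2.223, -0.001]
ft_force: [1.0, 0.4, -0.1]
grip_width: 0.752
grip_force: 0.0
```

```bash
python3 go.py 511 36 150
```

```text
1.15 [431.3 189.7 199.3] travel [-0.1539  0.0794  0.0492] turn [ 0.02 -0.04  0.11]
```

Request:
step_arm(commands=[{"travel":[-0.04,0.02,0.012]},{"travel":[-0.08,0.04,0.024]},{"travel":[-0.12,0.06,0.037]},{"travel":[-0.154,0.079,0.049]},{"travel":[-0.154,0.079,0.049]}])

```text
$.commands[0]: bad value
```

```bash
python3 go.py 511 36 78; python3 - <<'E'
from h import *
cv2.imwrite('pics/s1.png',cv2.resize(ctrl.get_image('side')[190:320,220:420],(800,520))[:,:,::-1])
E
```

```text
1.15 [431.3 189.7 199.3] travel [-0.1539  0.0794  0.1212] turn [ 0.02 -0.04  0.11]
```

View pics/s1.png

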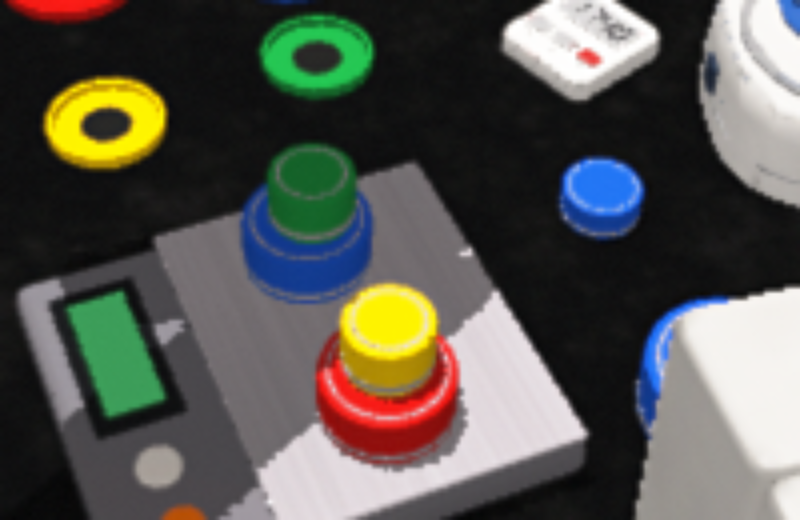

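The picture shows the stacks undisturbed, with the arm's shadow on green. The last move was refused because "turn" was missing, so I repeat it with it.

Request:
step_arm(commands=[{"travel":[-0.04,0.02,0.012],"turn":[0,0,0]},{"travel":[-0.08,0.04,0.024],"turn":[0,0,0]},{"travel":[-0.12,0.06,0.037],"turn":[0,0,0]},{"travel":[-0.154,0.079,0.049],"turn":[0,0,0]},{"travel":[-0.154,0.079,0.049],"turn":[0,0,0]}])

```text
time: 1.7
position: [0.511, 0.0316, 0.1488]
tool_rot: [2.225, 2.215, -0.006]
ft_force: [-0.4, -1.0, -0.8]
grip_width: 0.75
grip_force: 0.0
```

```bash
python3 go.py 511 36 78; python3 - <<'E'
from h import *
s=ctrl.get_image('side')[150:320,220:420];t=ctrl.get_image('top')[130:280,335:435]
cv2.imwrite('pics/s2.png',np.hstack([cv2.resize(s,(480,408)),cv2.resize(t,(272,408))])[:,:,::-1])
E
```

```text
1.7 [511.   31.6 148.8] travel [0.0047 0.0001 0.0708] turn [-0.08  0.22 -0.26]
```

View pics/s2.png

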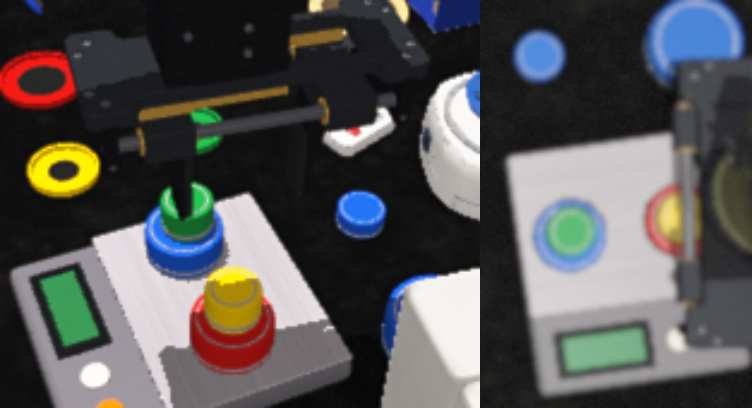

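The gripper is above yellow with the fingers spread along x. I descend and grip.

Request:
step_arm(commands=[{"travel":[0.004,0,0.02],"turn":[0,0,0]},{"travel":[0.004,0,0.04],"turn":[0,0,0]},{"travel":[0.004,0,0.056],"turn":[0,0,0]},{"travel":[0.004,0,0.07],"turn":[0,0,0]},{"travel":[0.004,0,0.07],"turn":[0,0,0]}])

```text
time: 2.3
position: [0.5087, 0.0432, 0.0786]
tool_rot: [-2.212, -2.227, 0.004]
ft_force: [-0.3, 0.5, -0.3]
grip_width: 0.746
grip_force: 0.0
```

Request:
step_arm(commands=[{"travel":[0,0,0],"turn":[0,0,0]},{"travel":[0,0,0],"turn":[0,0,0]},{"travel":[0,0,0],"turn":[0,0,0]},{"travel":[0,0,0],"turn":[0,0,0]},{"travel":[0,0,0],"turn":[0,0,0]}], gripper=0.3, force=20)

```text
time: 2.8
position: [0.5107, 0.0421, 0.0806]
tool_rot: [2.216, 2.226, 0.001]
ft_force: [0.8, 0.0, -0.4]
grip_width: 0.377
grip_force: 0.0
```

```bash
python3 go.py 425 266 150
```

```text
2.8 [510.7  42.1  80.6] travel [ 0.2244 -0.0847 -0.0693] turn [ 0.04 -0.02  0.26]
```

```bash
python3 - <<'E'
from h import *
s=ctrl.get_image('side')[150:320,220:420];t=ctrl.get_image('top')[130:280,335:435]
P=[]
for i in range(6): P.append(ctrl.get_state()['position']*1000); ctrl.get_image('top')
print(np.round(P,1)); print(ctrl.get_state()['grip_width'],ctrl.get_state()['grip_force'])
cv2.imwrite('pics/s3.png',np.hstack([cv2.resize(s,(480,408)),cv2.resize(t,(272,408))])[:,:,::-1])
E
```

```text
[[510.6  42.   80.4]
 [510.6  42.   80.4]
 [510.5  42.   80.3]
 [510.5  42.   80.3]
 [510.5  42.   80.3]
 [510.5  42.   80.2]]
0.2972012972110249 0.0
```

View pics/s3.png

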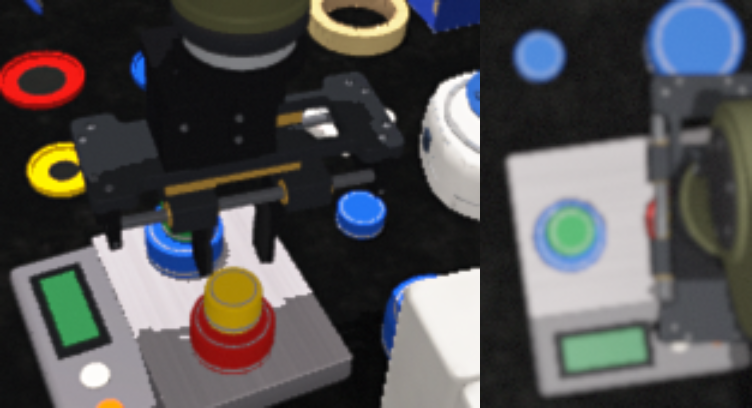

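```bash
python3 - <<'E'
from h import *
m=ctrl.camera_model('side'); print('cam',-np.array(m['R']).T@m['t'])
for px in [(305.4,263),(330.4,258)]:
  for z in(.05,.066,.08): print(px,z,ray('side',px,z)*1000)
print('yellow top side',ray('side',(220+233/2.4,150+283/2.4),.082)*1000)
s=ctrl.get_image('side')[170:310,250:390]; cv2.imwrite('pics/s4.png',cv2.resize(s,(600,600),interpolation=2)[:,:,::-1])
E
```

```text
cam [ 0.37047058 -0.39827061  0.61601613]
(305.4, 263) 0.05 [502.62157248  81.52958416  50.        ]
(305.4, 263) 0.066 [498.88596194  67.96671434  66.        ]
(305.4, 263) 0.08 [495.61730272  56.09920325  80.        ]
(330.4, 258) 0.05 [548.66274427  81.29732001  50.        ]
(330.4, 258) 0.066 [543.6256536   67.74101578  66.        ]
(330.4, 258) 0.08 [539.21819927  55.87924957  80.        ]
yellow top side [510.88023928  39.1702989   82.        ]
```

View pics/s4.png

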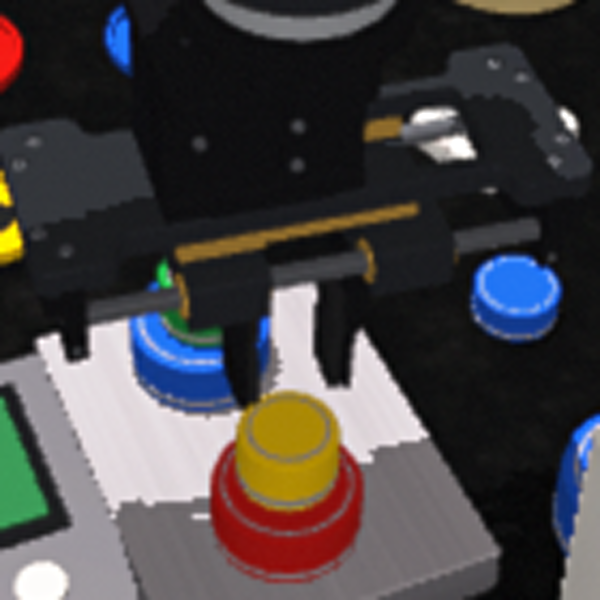

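```bash
python3 - <<'E'
from h import *
def tri(ps,pt):
    A=[];b=[]
    for c,p in(('side',ps),('top',pt)):
        a,q=ray(c,p,0),ray(c,p,.3); d=(q-a)/np.linalg.norm(q-a); M=np.eye(3)-np.outer(d,d); A.append(M); b.append(M@a)
    X=np.linalg.lstsq(np.vstack(A),np.hstack(b),rcond=None)[0]; return np.round(X*1000,1), np.round([np.linalg.norm(M@X-v)*1000 for M,v in zip(A,b)],1)
print(tri((323.5,233),(401,208)),tri((323.5,233),(401,212)))
t=ctrl.get_image('top')[150:270,370:450]; cv2.imwrite('pics/t4.png',cv2.resize(t,(400,600),interpolation=2)[:,:,::-1])
print(ctrl.get_state())
E
```

```text
(array([519.1,  61.1, 138.5]), array([7.3, 7.3])) (array([514.6,  60.5, 140. ]), array([11.3, 11.3]))
{'time': 3.3, 'joint_positions': array([-0.64424719,  0.12983991,  0.54781227,  1.95177351, -0.07658062,
        1.07997231, -0.05948065]), 'qd': array([ 0.00099656,  0.00101219,  0.00026187, -0.00042067,  0.00046279,
       -0.00013314, -0.00079862]), 'joint_torque': array([ 2.36688531e-03, -3.03854227e+01,  2.10306957e+00, -2.80684912e+01,
       -5.76231536e-02,  3.37660848e-02, -2.92215020e-05]), 'position': array([0.51050353, 0.04201743, 0.08026347]), 'tool_rot': array([2.21636890e+00, 2.22649369e+00, 1.12096162e-04]), 'ft_force': array([ 0.46529831, -0.31969114,  0.07434946]), 'torque': array([-0.06852465,  0.06917822,  0.06187994]), 'grip_force': 0.0, 'grip_width': 0.30635151773995833}
```

View pics/t4.png

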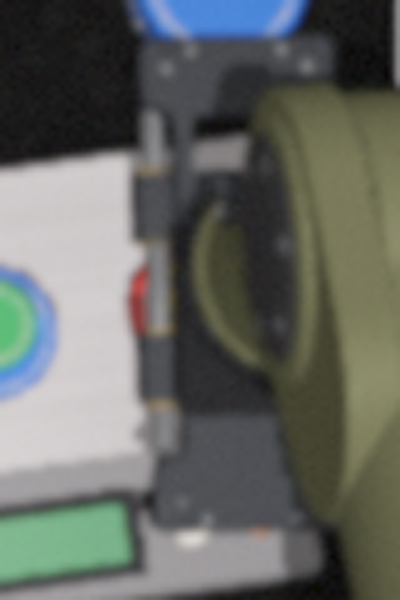

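```bash
python3 - <<'E'
from h import *
for px in [(296.3,239.6),(329.3,259.8)]:
  for z in(.09,.1,.11,.135,.15,.17): print(px,z,np.round(ray('side',px,z)*1000))
E
```

```text
(296.3, 239.6) 0.09 [492. 103.  90.]
(296.3, 239.6) 0.1 [490.  94. 100.]
(296.3, 239.6) 0.11 [487.  84. 110.]
(296.3, 239.6) 0.135 [482.  60. 135.]
(296.3, 239.6) 0.15 [478.  46. 150.]
(296.3, 239.6) 0.17 [474.  27. 170.]
(329.3, 259.8) 0.09 [533.  44.  90.]
(329.3, 259.8) 0.1 [530.  36. 100.]
(329.3, 259.8) 0.11 [527.  27. 110.]
(329.3, 259.8) 0.135 [519.   6. 135.]
(329.3, 259.8) 0.15 [515.  -6. 150.]
(329.3, 259.8) 0.17 [508. -23. 170.]
```

Request:
step_arm(commands=[{"travel":[-0.004,0,0],"turn":[0,0,0]},{"travel":[-0.004,0,0],"turn":[0,0,0]},{"travel":[-0.004,0,0],"turn":[0,0,0]},{"travel":[-0.004,0,0],"turn":[0,0,0]},{"travel":[-0.004,0,0],"turn":[0,0,0]}], gripper=0.95, force=6)

```text
time: 3.8
position: [0.5105, 0.0381, 0.0803]
tool_rot: [2.216, 2.227, 0.0]
ft_force: [-0.5, 0.4, 0.3]
grip_width: 0.674
grip_force: 0.0
```

Request:
step_arm(commands=[{"travel":[0,0,0.008],"turn":[0,0,0]},{"travel":[0,0,0.015],"turn":[0,0,0]},{"travel":[0,0,0.022],"turn":[0,0,0]},{"travel":[0,0,0.028],"turn":[0,0,0]},{"travel":[0,0,0.028],"turn":[0,0,0]}])

```text
time: 4.3
position: [0.5095, 0.0378, 0.051]
tool_rot: [-2.216, -2.226, 0.003]
ft_force: [-0.2, 0.2, -0.3]
grip_width: 0.944
grip_force: 0.0
```

```bash
python3 go.py 511 37 52; python3 - <<'E'
from h import *
s=ctrl.get_image('side')[170:310,250:390];t=ctrl.get_image('top')[150:270,370:450]
cv2.imwrite('pics/s5.png',np.hstack([cv2.resize(s,(500,500),interpolation=2),cv2.resize(t,(300,500),interpolation=2)])[:,:,::-1])
E
```

```text
4.3 [509.5  37.8  51. ] travel [-0.0008  0.0015 -0.001 ] turn [-0.12  0.04  0.26]
```

View pics/s5.png

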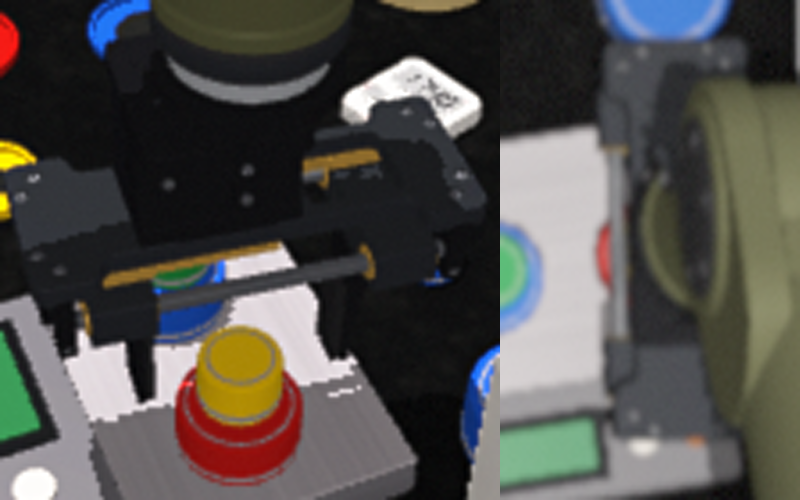

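The fingers straddle the stack, with tips at about (145,400) and (335,357) in the crop. I close gently as a probe.

Request:
step_arm(commands=[{"travel":[0,0,0],"turn":[0,0,0]},{"travel":[0,0,0],"turn":[0,0,0]},{"travel":[0,0,0],"turn":[0,0,0]},{"travel":[0,0,0],"turn":[0,0,0]},{"travel":[0,0,0],"turn":[0,0,0]}], gripper=0.3)

```text
time: 4.9
position: [0.5106, 0.0381, 0.0524]
tool_rot: [2.216, 2.227, 0.001]
ft_force: [-0.2, 0.3, 0.7]
grip_width: 0.583
grip_force: 0.0
```

```bash
python3 - <<'E'
from h import *
for px in [(290.6,282),(343.8,270)]:
  for z in(.038,.055,.065,.075,.085): print(px,z,np.round(ray('side',px,z)*1000))
E
```

```text
(290.6, 282) 0.038 [470.  57.  38.]
(290.6, 282) 0.055 [467.  43.  55.]
(290.6, 282) 0.065 [465.  36.  65.]
(290.6, 282) 0.075 [463.  28.  75.]
(290.6, 282) 0.085 [462.  20.  85.]
(343.8, 270) 0.038 [567.  58.  38.]
(343.8, 270) 0.055 [561.  45.  55.]
(343.8, 270) 0.065 [558.  37.  65.]
(343.8, 270) 0.075 [554.  29.  75.]
(343.8, 270) 0.085 [551.  21.  85.]
```

Request:
step_arm(commands=[{"travel":[0,0,0],"turn":[0,0,0]},{"travel":[0,0,0],"turn":[0,0,0]},{"travel":[0,0,0],"turn":[0,0,0]}])

```text
time: 5.2
position: [0.5104, 0.038, 0.0523]
tool_rot: [-2.216, -2.226, 0.0]
ft_force: [0.3, -0.1, 0.5]
grip_width: 0.457
grip_force: 6.0
```

Yellow is gripped at width 0.457 (40 mm). So the fingertips stand about 33 mm higher than the reported z implies, and I'll plan with that offset. I lift with more force and cross-check the dishes in the saved side view.

Request:
step_arm(commands=[{"travel":[0,0,0],"turn":[0,0,0]},{"travel":[0,0,-0.02],"turn":[0,0,0]},{"travel":[0,0,-0.045],"turn":[0,0,0]},{"travel":[0,0,-0.07],"turn":[0,0,0]},{"travel":[0,0,-0.07],"turn":[0,0,0]}], force=20)

```text
time: 5.7
position: [0.513, 0.0383, 0.1252]
tool_rot: [2.214, 2.224, 0.009]
ft_force: [1.0, 0.9, -1.4]
grip_width: 0.443
grip_force: 20.0
```

```bash
python3 - <<'E'
from h import *
im=cv2.imread('pics/side0.png')[:,:,::-1].copy()
for c,p,r,z in[('blue',(292,179),24,.008),('green',(299,204),20,.008),('red',(237,183),24,.008),('yellow',(246,220),20,.008),('red',(317,285),24,.056),('blue',(297,246),22,.056)]: print(c,fit(im,c,p,r,z,'side'))
E
python3 go.py 425 266 120
```

```text
blue [291.6 178.1  24.2  35.8 550.  380.6 536. ]
green [298.8 203.6  20.7  28.5 543.4 286.9 406. ]
red [236.9 182.7  24.7  37.  423.2 395.6 558. ]
yellow [246.1 220.1  23.5  31.2 423.4 263.7 518. ]
red [316.4 286.3  35.8  38.4 505.4  22.8 581. ]
blue [296.2 248.3  33.2  34.3 494.3 114.4 490. ]
5.7 [513.   38.3 125.2] travel [ 0.2281 -0.087   0.0051] turn [ 0.34 -0.1   0.26]
```

Request:
step_arm(commands=[{"travel":[0.045,-0.017,0],"turn":[0,0,0]},{"travel":[0.09,-0.034,0],"turn":[0,0,0]},{"travel":[0.135,-0.051,0],"turn":[0,0,0]},{"travel":[0.18,-0.068,0],"turn":[0,0,0]},{"travel":[0.227,-0.086,0],"turn":[0,0,0]}])

```text
time: 6.2
position: [0.4221, 0.2653, 0.121]
tool_rot: [-2.217, -2.226, 0.002]
ft_force: [1.0, 0.8, -1.6]
grip_width: 0.446
grip_force: 20.0
```

Request:
step_arm(commands=[{"travel":[0,0,0.03],"turn":[0,0,0]},{"travel":[0,0,0.06],"turn":[0,0,0]},{"travel":[0,0,0.09],"turn":[0,0,0]},{"travel":[0,0,0.1],"turn":[0,0,0]},{"travel":[0,0,0.1],"turn":[0,0,0]}])

```text
time: 6.7
position: [0.4219, 0.2629, 0.0201]
tool_rot: [-2.216, -2.226, 0.008]
ft_force: [-0.1, 0.5, -1.5]
grip_width: 0.447
grip_force: 20.0
```

```bash
python3 - <<'E'
from h import *
s=ctrl.get_image('side')[160:280,190:330];t=ctrl.get_image('top')[200:290,270:340]
cv2.imwrite('pics/s6.png',np.hstack([cv2.resize(s,(467,400),interpolation=2),cv2.resize(t,(311,400),interpolation=2)])[:,:,::-1])
E
python3 go.py 424.5 265 -1
```

```text
6.8 [424.2 264.5  22.9] travel [0.0005 0.0003 0.0239] turn [ 0.04 -0.03  0.24]
```

View pics/s6.png

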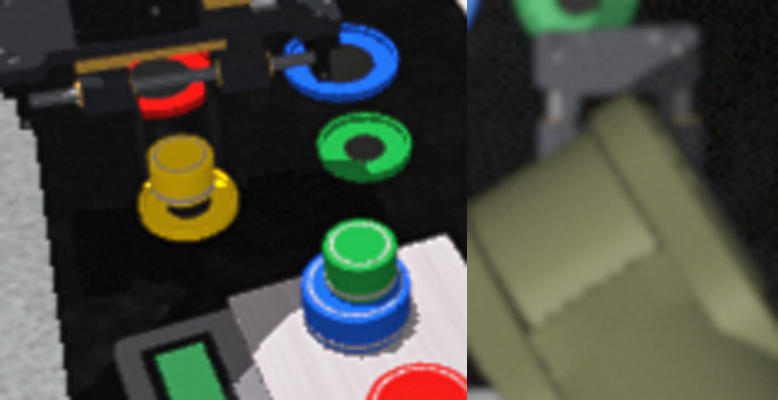

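Yellow is held upright just above its dish. I check its centre numerically before lowering.

```bash
python3 - <<'E'
from h import *
print(ray('side',(244.3,206.5),.0525)*1000)
E
```

```text
[422.49016104 256.0790563   52.5       ]
```

Request:
step_arm(commands=[{"travel":[0,0,0.008],"turn":[0,0,0]},{"travel":[0,0,0.015],"turn":[0,0,0]},{"travel":[0,0,0.019],"turn":[0,0,0]},{"travel":[0,0,0.0215],"turn":[0,0,0]},{"travel":[0,0,0.0215],"turn":[0,0,0]}])

```text
time: 7.3
position: [0.4234, 0.2642, 0.0004]
tool_rot: [-2.216, -2.227, 0.001]
ft_force: [0.0, 1.2, -1.6]
grip_width: 0.451
grip_force: 20.0
```

```bash
python3 - <<'E'
from h import *
im=ctrl.get_image('side'); cv2.imwrite('pics/s7.png',cv2.resize(im[180:250,210:290],(640,560),interpolation=2)[:,:,::-1])
print(ctrl.get_state()['position'],ctrl.get_state()['ft_force'])
E
```

```text
[0.42355969 0.26424222 0.00070751] [-0.70460426 -0.80945622 -0.79209002]
```

View pics/s7.png

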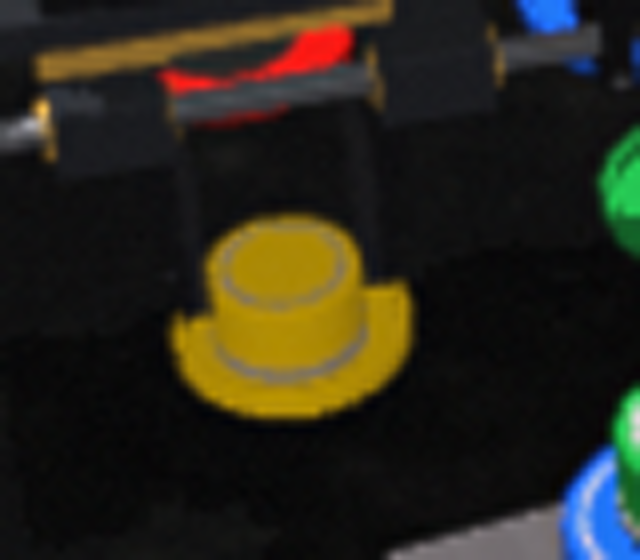

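```bash
python3 - <<'E'
from h import *
f=lambda p,z:np.round(ray('side',p,z)[:2]*1000,1)
print('top c',f((245.5,212.6),.03),'wt front bottom',f((245.6,227.9),.004),'dish front',f((246.2,231.9),.0),'dish l/r',f((231.4,222),.008),f((261.6,217),.008), 'wt l/r top',f((235.6,213.5),.03),f((255.2,212),.03))
E
```

```text
top c [424.  262.6] wt front bottom [419.1 244.9] dish front [418.7 237.1] dish l/r [393.1 265.9] [456.5 264.9] wt l/r top [404.  265.1] [443.5 259.3]
```

Yellow stands within about 2 mm of the dish centre and is nearly on the floor. I touch down and release.

Request:
step_arm(commands=[{"travel":[0,0,0.001],"turn":[0,0,0]},{"travel":[0,0,0.0015],"turn":[0,0,0]},{"travel":[0,0,0.0015],"turn":[0,0,0]}])

```text
time: 7.65
position: [0.4236, 0.2644, -0.0007]
tool_rot: [-2.216, -2.227, -0.0]
ft_force: [0.3, 0.3, -0.7]
grip_width: 0.448
grip_force: 20.0
```

Request:
step_arm(commands=[{"travel":[0,0,0],"turn":[0,0,0]},{"travel":[0,0,0],"turn":[0,0,0]},{"travel":[0,0,0],"turn":[0,0,0]},{"travel":[0,0,0],"turn":[0,0,0]},{"travel":[0,0,-0.02],"turn":[0,0,0]}], gripper=0.65)

```text
time: 8.15
position: [0.4216, 0.2629, 0.0174]
tool_rot: [-2.216, -2.226, 0.008]
ft_force: [0.6, 0.4, 0.3]
grip_width: 0.649
grip_force: 0.0
```

Request:
step_arm(commands=[{"travel":[0,0,-0.04],"turn":[0,0,0]},{"travel":[0,0,-0.08],"turn":[0,0,0]},{"travel":[0,0,-0.1],"turn":[0,0,0]},{"travel":[-0.04,0.015,-0.1],"turn":[0,0,0]},{"travel":[-0.08,0.03,-0.1],"turn":[0,0,0]}], gripper=1)

```text
time: 8.65
position: [0.4547, 0.185, 0.1205]
tool_rot: [2.212, 2.23, 0.004]
ft_force: [0.7, -0.5, -0.5]
grip_width: 0.972
grip_force: 0.0
```

```bash
python3 - <<'E'
from h import *
for c in('side','top'): im=ctrl.get_image(c); print(fit(im,'red',(317,285) if c=='side' else (409,211),26 if c=='side' else 18,.056,c))
cv2.imwrite('pics/x.png',im[:,:,::-1])
E
python3 go.py 510 34 80
```

```text
[ 316.3  286.5   36.2   37.7  505.3   22.6 1003. ]
[407.7 210.4  23.2  25.  510.2  34.3 436. ]
8.75 [456.4 178.2 119.9] travel [-0.1439  0.0542  0.0402] turn [ 0.11  0.09 -0.25]
```

Yellow is placed. Red is at (510,34) mm.

Request:
step_arm(commands=[{"travel":[-0.045,0.017,0],"turn":[0,0,0]},{"travel":[-0.09,0.034,0],"turn":[0,0,0]},{"travel":[-0.135,0.051,0],"turn":[0,0,0]},{"travel":[-0.144,0.054,0],"turn":[0,0,0]},{"travel":[-0.144,0.054,0],"turn":[0,0,0]}])

```text
time: 9.25
position: [0.509, 0.0387, 0.1193]
tool_rot: [2.221, 2.221, -0.0]
ft_force: [-1.0, 1.0, 0.2]
grip_width: 0.999
grip_force: 0.0
```

Request:
step_arm(commands=[{"travel":[0,0,0],"turn":[0,0,0]},{"travel":[0,0,0],"turn":[0,0,0]}])

```text
time: 9.45
position: [0.5081, 0.043, 0.1191]
tool_rot: [-2.212, -2.23, -0.0]
ft_force: [0.3, 0.4, -0.6]
grip_width: 1.001
grip_force: 0.0
```

```bash
python3 go.py 510 34 23
```

```text
9.45 [508.1  43.  119.1] travel [-0.0091  0.0019  0.096 ] turn [-0.03 -0.04  0.45]
```

Request:
step_arm(commands=[{"travel":[-0.009,0.002,0.03],"turn":[0,0,0.4]},{"travel":[-0.009,0.002,0.06],"turn":[0,0,0.4]},{"travel":[-0.009,0.002,0.08],"turn":[0,0,0.4]},{"travel":[-0.009,0.002,0.096],"turn":[0,0,0.4]},{"travel":[-0.009,0.002,0.096],"turn":[0,0,0.4]}], gripper=1, force=40)

```text
time: 9.95
position: [0.5082, 0.0333, 0.021]
tool_rot: [-2.219, -2.22, 0.006]
ft_force: [-0.1, 1.1, -0.4]
grip_width: 1.0
grip_force: 0.0
```

Request:
step_arm(commands=[{"travel":[0,0,0],"turn":[0,0,0]},{"travel":[0,0,0],"turn":[0,0,0]},{"travel":[0,0,0],"turn":[0,0,0]},{"travel":[0,0,0],"turn":[0,0,0]},{"travel":[0,0,0],"turn":[0,0,0]}], gripper=0.5)

```text
time: 10.45
position: [0.51, 0.032, 0.0238]
tool_rot: [-2.223, -2.218, 0.001]
ft_force: [-3.6, 1.0, 5.6]
grip_width: 0.678
grip_force: 40.0
```

```bash
python3 go.py 510 34 23
```

```text
10.45 [510.   32.   23.8] travel [0.002  0.     0.0008] turn [-0.08 -0.04 -0.13]
```

Red is gripped. I lift it and carry it to the red dish, a shift of (-84.5, +364.5) mm.

Request:
step_arm(commands=[{"travel":[0,0,-0.01],"turn":[0,0,0]},{"travel":[0,0,-0.03],"turn":[0,0,0]},{"travel":[0,0,-0.06],"turn":[0,0,0]},{"travel":[0,0,-0.09],"turn":[0,0,0]},{"travel":[0,0,-0.1],"turn":[0,0,0]}])

```text
time: 10.95
position: [0.5128, 0.0316, 0.1264]
tool_rot: [2.223, 2.216, 0.008]
ft_force: [1.0, 1.3, -3.6]
grip_width: 0.677
grip_force: 40.0
```

Request:
step_arm(commands=[{"travel":[0.035,-0.008,0],"turn":[0,0,0]},{"travel":[0.075,-0.017,0],"turn":[0,0,0]},{"travel":[0.115,-0.026,0],"turn":[0,0,0]},{"travel":[0.155,-0.036,0],"turn":[0,0,0]},{"travel":[0.195,-0.045,0],"turn":[0,0,0]}])

```text
time: 11.45
position: [0.465, 0.2279, 0.1223]
tool_rot: [-2.224, -2.218, 0.001]
ft_force: [0.5, -0.6, -4.3]
grip_width: 0.677
grip_force: 40.0
```

Request:
step_arm(commands=[{"travel":[0.04,-0.009,0],"turn":[0,0,0]},{"travel":[0.08,-0.018,0],"turn":[0,0,0]},{"travel":[0.12,-0.027,0],"turn":[0,0,0]},{"travel":[0.155,-0.036,0],"turn":[0,0,0]},{"travel":[0.169,-0.0395,0],"turn":[0,0,0]}])

```text
time: 11.95
position: [0.4239, 0.4003, 0.1218]
tool_rot: [-2.216, -2.224, 0.001]
ft_force: [-0.4, 0.5, -4.5]
grip_width: 0.676
grip_force: 40.0
```

Request:
step_arm(commands=[{"travel":[0,0,0.03],"turn":[0,0,0]},{"travel":[0,0,0.06],"turn":[0,0,0]},{"travel":[0,0,0.085],"turn":[0,0,0]},{"travel":[0,0,0.105],"turn":[0,0,0]},{"travel":[0,0,0.105],"turn":[0,0,0]}])

```text
time: 12.45
position: [0.4248, 0.3926, 0.0142]
tool_rot: [2.224, 2.217, -0.013]
ft_force: [-0.7, -0.2, -4.1]
grip_width: 0.674
grip_force: 40.0
```

```bash
python3 go.py 425.5 396.5 -3
```

```text
12.45 [424.8 392.6  14.2] travel [0.004  0.0008 0.0171] turn [-0.29  0.37 -0.18]
```

```bash
python3 - <<'E'
from h import *
for i in range(4): ctrl.get_image('side')
im=ctrl.get_image('side'); cv2.imwrite('pics/s8.png',cv2.resize(im[140:210,195:285],(720,560),interpolation=2)[:,:,::-1])
E
python3 go.py 425.5 396.5 -3
```

```text
12.7 [428.1 396.6  19.8] travel [-0.0002 -0.0026  0.0228] turn [ 0.11 -0.11 -0.15]
```

View pics/s8.png

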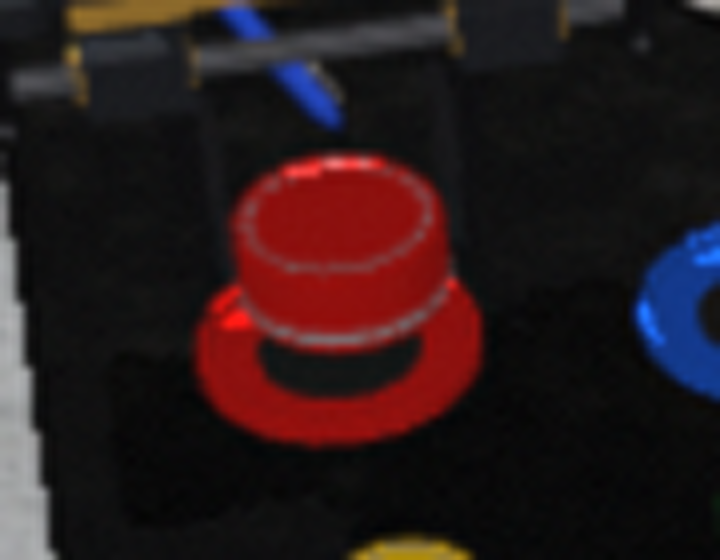

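```bash
python3 - <<'E'
from h import *
print(ray('side',(237.5,166.6),.052)*1000)
E
```

```text
[429.16937415 396.4582906   52.        ]
```

Request:
step_arm(commands=[{"travel":[0,-0.002,0.008],"turn":[0,0,0]},{"travel":[0,-0.002,0.015],"turn":[0,0,0]},{"travel":[0,-0.002,0.019],"turn":[0,0,0]},{"travel":[0,-0.002,0.021],"turn":[0,0,0]},{"travel":[0,-0.002,0.021],"turn":[0,0,0]}])

```text
time: 13.2
position: [0.425, 0.3958, -0.0029]
tool_rot: [2.224, 2.219, -0.0]
ft_force: [-0.8, -0.1, -3.8]
grip_width: 0.675
grip_force: 40.0
```

Request:
step_arm(commands=[{"travel":[0,0,0],"turn":[0,0,0]},{"travel":[0,0,0.001],"turn":[0,0,0]},{"travel":[0,0,0.001],"turn":[0,0,0]}])

```text
time: 13.5
position: [0.4253, 0.3962, -0.0031]
tool_rot: [-2.224, -2.219, -0.001]
ft_force: [-1.2, -1.3, 0.3]
grip_width: 0.68
grip_force: 40.0
```

Contact: the load has gone to the dish. I release, retreat and head for green at (501.5,125.5).

Request:
step_arm(commands=[{"travel":[0,0,0],"turn":[0,0,0]},{"travel":[0,0,0],"turn":[0,0,0]},{"travel":[0,0,0],"turn":[0,0,0]},{"travel":[0,0,0],"turn":[0,0,0]},{"travel":[0,0,-0.02],"turn":[0,0,0]}], gripper=0.9)

```text
time: 14.0
position: [0.4233, 0.3942, 0.014]
tool_rot: [2.224, 2.219, -0.008]
ft_force: [-0.1, 0.1, -0.0]
grip_width: 0.894
grip_force: 0.0
```

Request:
step_arm(commands=[{"travel":[0,0,-0.04],"turn":[0,0,0]},{"travel":[0,0,-0.08],"turn":[0,0,0]},{"travel":[0,0,-0.105],"turn":[0,0,0]},{"travel":[-0.04,0.011,-0.105],"turn":[0,0,0]},{"travel":[-0.08,0.022,-0.105],"turn":[0,0,0]}])

```text
time: 14.5
position: [0.4473, 0.3166, 0.1226]
tool_rot: [2.22, 2.223, 0.005]
ft_force: [0.9, -0.7, -1.4]
grip_width: 0.898
grip_force: 0.0
```

Request:
step_arm(commands=[{"travel":[-0.045,0.013,0],"turn":[0,0,0]},{"travel":[-0.09,0.026,0],"turn":[0,0,0]},{"travel":[-0.135,0.039,0],"turn":[0,0,0]},{"travel":[-0.18,0.052,0],"turn":[0,0,0]},{"travel":[-0.191,0.0545,0],"turn":[0,0,0]}], gripper=0.75)

```text
time: 15.0
position: [0.5025, 0.1181, 0.1218]
tool_rot: [2.232, 2.208, -0.0]
ft_force: [-0.4, -0.3, -0.3]
grip_width: 0.755
grip_force: 0.0
```

```bash
python3 - <<'E'
from h import *
for i in range(6): im=ctrl.get_image('top')
print(fit(im,'red',(248,248),26,.008),fit(im,'yellow',(305,248),24,.008))
E
python3 go.py 501.5 125.5 52
```

```text
[ 248.1  250.4   37.9   38.2  425.5  398.5 1014. ] [305.2 249.5  29.6  29.8 425.4 266.  609. ]
15.3 [500.4 127.1 121.2] travel [-0.0016  0.0012  0.0692] turn [-0.01 -0.04  0.06]
```

Request:
step_arm(commands=[{"travel":[-0.0015,0.001,0.03],"turn":[0,0,0]},{"travel":[-0.0015,0.001,0.05],"turn":[0,0,0]},{"travel":[-0.0015,0.001,0.065],"turn":[0,0,0]},{"travel":[-0.0015,0.001,0.071],"turn":[0,0,0]},{"travel":[-0.0015,0.001,0.071],"turn":[0,0,0]}], force=20)

```text
time: 15.8
position: [0.501, 0.1243, 0.0495]
tool_rot: [-2.221, -2.221, 0.002]
ft_force: [-0.6, 0.3, 0.8]
grip_width: 0.752
grip_force: 0.0
```

Request:
step_arm(commands=[{"travel":[0,0,0],"turn":[0,0,0]},{"travel":[0,0,0],"turn":[0,0,0]},{"travel":[0,0,0],"turn":[0,0,0]},{"travel":[0,0,0],"turn":[0,0,0]},{"travel":[0,0,0],"turn":[0,0,0]}], gripper=0.3)

```text
time: 16.3
position: [0.5018, 0.1233, 0.0507]
tool_rot: [-2.224, -2.218, -0.001]
ft_force: [-0.6, 0.7, 3.5]
grip_width: 0.449
grip_force: 20.0
```

```bash
python3 go.py 545 288 150
```

```text
16.3 [501.8 123.3  50.7] travel [ 0.1648  0.0427 -0.0992] turn [-0.   -0.03 -0.14]
```

Request:
step_arm(commands=[{"travel":[0,0,-0.015],"turn":[0,0,0]},{"travel":[0,0,-0.04],"turn":[0,0,0]},{"travel":[0,0,-0.05],"turn":[0,0,0]},{"travel":[0.035,0.009,-0.05],"turn":[0,0,0]},{"travel":[0.08,0.021,-0.05],"turn":[0,0,0]}])

```text
time: 16.8
position: [0.5239, 0.2016, 0.1008]
tool_rot: [2.229, 2.213, 0.002]
ft_force: [0.8, 0.4, -1.4]
grip_width: 0.448
grip_force: 20.0
```

Request:
step_arm(commands=[{"travel":[0.04,0.011,0],"turn":[0,0,0]},{"travel":[0.075,0.021,0],"turn":[0,0,0]},{"travel":[0.084,0.023,0.02],"turn":[0,0,0]},{"travel":[0.084,0.023,0.05],"turn":[0,0,0]},{"travel":[0.084,0.023,0.08],"turn":[0,0,0]}])

```text
time: 17.3
position: [0.5462, 0.2879, 0.0189]
tool_rot: [2.222, 2.22, 0.001]
ft_force: [-0.1, -0.1, -3.3]
grip_width: 0.452
grip_force: 20.0
```

```bash
python3 - <<'E'
from h import *
for i in range(6): im=ctrl.get_image('side')
print(ctrl.get_state()['ft_force'],ctrl.get_state()['grip_width'])
E
python3 go.py 545.9 287.5 -2
```

```text
[ 0.20555353 -0.62730973 -1.21397824] 0.4479413773456777
17.6 [547.6 287.6  22. ] travel [-0.0002 -0.0018  0.024 ] turn [ 0.15 -0.09 -0.15]
```

Request:
step_arm(commands=[{"travel":[0,-0.0015,0.008],"turn":[0,0,0]},{"travel":[0,-0.0015,0.015],"turn":[0,0,0]},{"travel":[0,-0.0015,0.019],"turn":[0,0,0]},{"travel":[0,-0.0015,0.022],"turn":[0,0,0]},{"travel":[0,-0.0015,0.022],"turn":[0,0,0]}])

```text
time: 18.1
position: [0.5447, 0.2871, -0.0019]
tool_rot: [-2.224, -2.219, 0.0]
ft_force: [-0.2, 1.1, -2.2]
grip_width: 0.448
grip_force: 20.0
```

Request:
step_arm(commands=[{"travel":[0,0,0],"turn":[0,0,0]},{"travel":[0,0,0.001],"turn":[0,0,0]},{"travel":[0,0,0.001],"turn":[0,0,0]}])

```text
time: 18.4
position: [0.545, 0.2872, -0.0022]
tool_rot: [2.224, 2.219, 0.001]
ft_force: [-0.7, -0.5, 1.7]
grip_width: 0.442
grip_force: 20.0
```

```bash
python3 - <<'E'
from h import *
F=[]
for i in range(8): ctrl.get_image('side'); F.append(ctrl.get_state()['ft_force'][2])
print(np.round(F,2),np.mean(F))
E
python3 go.py 545.9 287.5 -3
```

```text
[1.9  2.62 2.87 3.09 3.59 3.31 4.32 5.07] 3.3470574685329693
18.8 [545.  287.2  -2.3] travel [0.0003 0.0009 0.0007] turn [ 0.03 -0.02 -0.14]
```

Contact on the floor. I release, retreat and measure blue.

Request:
step_arm(commands=[{"travel":[0,0,0],"turn":[0,0,0]},{"travel":[0,0,0],"turn":[0,0,0]},{"travel":[0,0,0],"turn":[0,0,0]},{"travel":[0,0,0],"turn":[0,0,0]},{"travel":[0,0,-0.02],"turn":[0,0,0]}], gripper=0.65)

```text
time: 19.3
position: [0.5424, 0.286, 0.0145]
tool_rot: [-2.223, -2.218, 0.009]
ft_force: [-0.8, 0.5, -0.2]
grip_width: 0.646
grip_force: 0.0
```

Request:
step_arm(commands=[{"travel":[0,0,-0.04],"turn":[0,0,0]},{"travel":[0,0,-0.08],"turn":[0,0,0]},{"travel":[0,0,-0.1],"turn":[0,0,0]},{"travel":[0,0,-0.1],"turn":[0,0,0]},{"travel":[0,0,-0.1],"turn":[0,0,0]}], gripper=1)

```text
time: 19.8
position: [0.5446, 0.2871, 0.117]
tool_rot: [-2.224, -2.219, -0.0]
ft_force: [-0.7, -1.3, -0.1]
grip_width: 0.978
grip_force: 0.0
```

```bash
python3 - <<'E'
from h import *
for i in range(3): im=ctrl.get_image('top')
print(fit(im,'blue',(368,216),20,.056),fit(im,'green',(294,198),22,.008))
E
python3 go.py 501 124 120
```

```text
19.95 [543.6 286.6 115.4] travel [-0.1627 -0.0423 -0.0042] turn [-0.15  0.1  -0.13]Traceback (most recent call last):
  File "<stdin>", line 3, in <module>
  File "h.py", line 15, in fit
    p=cv2.findNonZero(M&W); (x,y),rad=cv2.minEnclosingCircle(cv2.convexHull(p))
                                                             ~~~~~~~~~~~~~~^^^
cv2.error: OpenCV(4.12.0) /io/opencv/modules/imgproc/src/convhull.cpp:143: error: (-215:Assertion failed) total >= 0 && (depth == CV_32F || depth == CV_32S) in function 'convexHull'
```

```bash
python3 - <<'E'
from h import *
im=ctrl.get_image('top')
for c,p in(('blue',(368,216)),('green',(294,198))):
    try: print(fit(im,c,p,20,.056))
    except Exception: print(c,'none',im[p[1]-8:p[1]+9:8,p[0]-8:p[0]+9:8].tolist())
im=ctrl.get_image('side'); print(fit(im,'blue',(297,246),24,.056,'side'),fit(im,'green',(299,200),24,.03,'side'))
cv2.imwrite('pics/s9.png',cv2.resize(im[170:290,220:380],(800,600),interpolation=2)[:,:,::-1])
E
```

```text
[366.7 216.1  21.4  23.2 499.  126.3 374. ]
green none [[[124, 124, 92], [120, 121, 89], [113, 113, 83]], [[125, 126, 91], [124, 124, 92], [118, 118, 87]], [[126, 128, 94], [124, 125, 91], [121, 122, 90]]]
[296.3 248.8  33.3  33.7 494.2 113.2 812. ] [298.9 202.1  24.3  27.8 538.5 266.6 469. ]
```

View pics/s9.png

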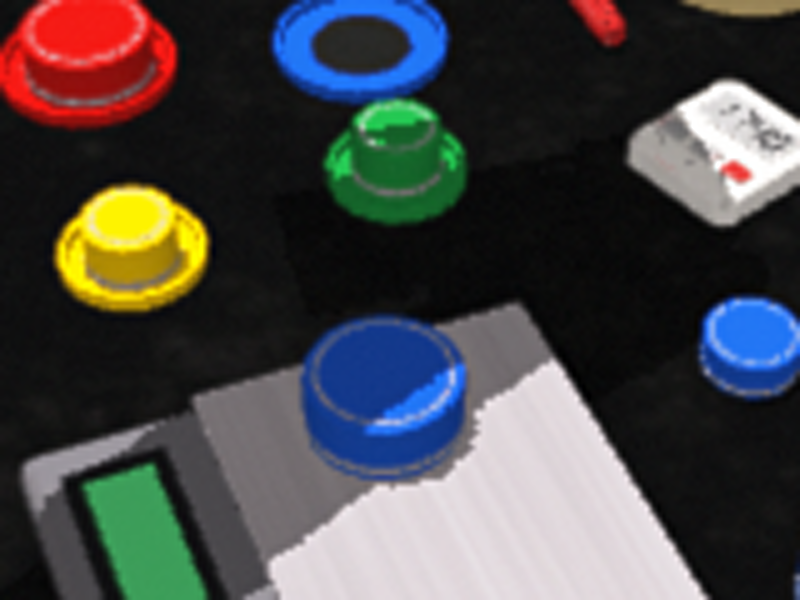

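Red, yellow and green all stand flat in their dishes. Blue is alone on the pan at about (500,125.5).

Request:
step_arm(commands=[{"travel":[-0.045,-0.012,0],"turn":[0,0,0]},{"travel":[-0.09,-0.025,0],"turn":[0,0,0]},{"travel":[-0.135,-0.037,0],"turn":[0,0,0]},{"travel":[-0.162,-0.044,0],"turn":[0,0,0]},{"travel":[-0.162,-0.044,0],"turn":[0,0,0]}])

```text
time: 20.55
position: [0.4994, 0.12, 0.1168]
tool_rot: [-2.232, -2.211, 0.003]
ft_force: [0.9, 0.6, 0.3]
grip_width: 0.996
grip_force: 0.0
```

```bash
python3 - <<'E'
from h import *
for i in range(6): ctrl.get_image('side')
E
python3 go.py 500 125.5 24
```

```text
20.85 [500.4 126.7 117. ] travel [-0.0012 -0.0004  0.093 ] turn [-0.01  0.01 -0.  ]
```

Request:
step_arm(commands=[{"travel":[-0.001,0,0.035],"turn":[0,0,0]},{"travel":[-0.001,0,0.065],"turn":[0,0,0]},{"travel":[-0.001,0,0.085],"turn":[0,0,0]},{"travel":[-0.001,0,0.093],"turn":[0,0,0]},{"travel":[-0.001,0,0.093],"turn":[0,0,0]}], force=40)

```text
time: 21.35
position: [0.4996, 0.1245, 0.0232]
tool_rot: [-2.222, -2.22, 0.004]
ft_force: [0.2, 0.2, 1.5]
grip_width: 1.002
grip_force: 0.0
```

Request:
step_arm(commands=[{"travel":[0,0,0],"turn":[0,0,0]},{"travel":[0,0,0],"turn":[0,0,0]},{"travel":[0,0,0],"turn":[0,0,0]},{"travel":[0,0,0],"turn":[0,0,0]},{"travel":[0,0,0],"turn":[0,0,0]}], gripper=0.5)

```text
time: 21.85
position: [0.4994, 0.1244, 0.0247]
tool_rot: [-2.223, -2.218, 0.001]
ft_force: [-4.2, 0.1, 6.0]
grip_width: 0.676
grip_force: 40.0
```

```bash
python3 go.py 552 382 120
```

```text
21.85 [499.4 124.4  24.7] travel [ 0.2577  0.0518 -0.0953] turn [-0.11 -0.03 -0.14]
```

Request:
step_arm(commands=[{"travel":[0,0,-0.01],"turn":[0,0,0]},{"travel":[0,0,-0.03],"turn":[0,0,0]},{"travel":[0,0,-0.06],"turn":[0,0,0]},{"travel":[0.03,0.006,-0.08],"turn":[0,0,0]},{"travel":[0.07,0.014,-0.08],"turn":[0,0,0]}])

```text
time: 22.35
position: [0.5179, 0.1931, 0.1083]
tool_rot: [2.228, 2.211, 0.011]
ft_force: [1.2, 0.3, -3.5]
grip_width: 0.674
grip_force: 40.0
```

Request:
step_arm(commands=[{"travel":[0.04,0.008,0],"turn":[0,0,0]},{"travel":[0.08,0.016,0],"turn":[0,0,0]},{"travel":[0.12,0.025,0],"turn":[0,0,0]},{"travel":[0.16,0.033,0],"turn":[0,0,0]},{"travel":[0.187,0.038,0],"turn":[0,0,0]}])

```text
time: 22.85
position: [0.5525, 0.3849, 0.1038]
tool_rot: [-2.221, -2.221, -0.002]
ft_force: [-0.4, -0.0, -4.3]
grip_width: 0.679
grip_force: 40.0
```

Request:
step_arm(commands=[{"travel":[0,0,0.02],"turn":[0,0,0]},{"travel":[0,0,0.045],"turn":[0,0,0]},{"travel":[0,0,0.07],"turn":[0,0,0]},{"travel":[0,0,0.087],"turn":[0,0,0]},{"travel":[0,0,0.087],"turn":[0,0,0]}])

```text
time: 23.35
position: [0.5508, 0.3796, 0.0139]
tool_rot: [-2.224, -2.219, 0.009]
ft_force: [-0.7, -0.9, -3.8]
grip_width: 0.671
grip_force: 40.0
```

```bash
python3 - <<'E'
from h import *
for i in range(6): im=ctrl.get_image('side')
print(ctrl.get_state()['ft_force'],ctrl.get_state()['grip_width'])
E
python3 go.py 552 381.6 -2.5
```

```text
[-0.0997986   0.75919488 -3.63208071] 0.6704199285316269
23.65 [554.1 381.8  19.1] travel [-0.0003 -0.0022  0.0216] turn [ 0.14 -0.11 -0.14]
```

Request:
step_arm(commands=[{"travel":[0,-0.0015,0.008],"turn":[0,0,0]},{"travel":[0,-0.0015,0.014],"turn":[0,0,0]},{"travel":[0,-0.0015,0.018],"turn":[0,0,0]},{"travel":[0,-0.0015,0.02],"turn":[0,0,0]},{"travel":[0,-0.0015,0.02],"turn":[0,0,0]}])

```text
time: 24.15
position: [0.5509, 0.3809, -0.0022]
tool_rot: [-2.224, -2.218, 0.002]
ft_force: [-2.7, -1.5, 2.9]
grip_width: 0.672
grip_force: 40.0
```

Request:
step_arm(commands=[{"travel":[0,0,0],"turn":[0,0,0]},{"travel":[0,0,0.001],"turn":[0,0,0]},{"travel":[0,0,0.001],"turn":[0,0,0]}])

```text
time: 24.45
position: [0.551, 0.3809, -0.0023]
tool_rot: [-2.224, -2.218, 0.002]
ft_force: [-5.7, -4.1, 9.1]
grip_width: 0.675
grip_force: 40.0
```

```bash
python3 - <<'E'
from h import *
F=[]
for i in range(6): ctrl.get_image('side'); F.append(ctrl.get_state()['ft_force'][2])
print(np.round(F,2))
E
python3 go.py 552 381.6 -3
```

```text
[ 9.27  9.6   8.79  9.23  8.9  10.15]
24.75 [551.  380.9  -2.3] travel [0.0007 0.001  0.0007] turn [-0.07  0.   -0.14]
```

Firm contact. I back up slightly, release and rise.

Request:
step_arm(commands=[{"travel":[0,0,-0.001],"turn":[0,0,0]},{"travel":[0,0,-0.001],"turn":[0,0,0]}])

```text
time: 24.95
position: [0.5515, 0.3813, -0.0022]
tool_rot: [-2.224, -2.219, -0.001]
ft_force: [-2.7, -2.1, 4.5]
grip_width: 0.671
grip_force: 40.0
```

Request:
step_arm(commands=[{"travel":[0,0,0],"turn":[0,0,0]},{"travel":[0,0,0],"turn":[0,0,0]},{"travel":[0,0,0],"turn":[0,0,0]},{"travel":[0,0,0],"turn":[0,0,0]},{"travel":[0,0,-0.02],"turn":[0,0,0]}], gripper=0.9)

```text
time: 25.45
position: [0.5495, 0.3798, 0.0143]
tool_rot: [-2.224, -2.219, 0.009]
ft_force: [0.2, 0.9, 0.6]
grip_width: 0.892
grip_force: 0.0
```

Request:
step_arm(commands=[{"travel":[0,0,-0.04],"turn":[0,0,0]},{"travel":[0,0,-0.08],"turn":[0,0,0]},{"travel":[0,0,-0.12],"turn":[0,0,0]},{"travel":[-0.04,0,-0.15],"turn":[0,0,0]},{"travel":[-0.08,0,-0.15],"turn":[0,0,0]}])

```text
time: 25.95
position: [0.5541, 0.303, 0.1728]
tool_rot: [2.219, 2.221, 0.016]
ft_force: [1.7, -0.7, -0.8]
grip_width: 0.903
grip_force: 0.0
```

Request:
step_arm(commands=[{"travel":[-0.05,0,0],"turn":[0,0,0]},{"travel":[-0.1,0,0],"turn":[0,0,0]},{"travel":[-0.15,0,0],"turn":[0,0,0]},{"travel":[-0.2,0,0],"turn":[0,0,0]},{"travel":[-0.25,0,0],"turn":[0,0,0]}])

```text
time: 26.45
position: [0.5507, 0.0491, 0.1675]
tool_rot: [2.224, 2.218, 0.002]
ft_force: [0.8, -0.3, 0.9]
grip_width: 0.897
grip_force: 0.0
```

```bash
python3 - <<'E'
from h import *
for i in range(6): t=ctrl.get_image('top')
s=ctrl.get_image('side')
o=np.hstack([cv2.resize(s[140:260,200:330],(433,400),interpolation=2),cv2.resize(t[165:275,225:325],(364,400),interpolation=2)])
cv2.imwrite('pics/end.png',o[:,:,::-1]); print(ctrl.get_state()['time'])
E
```

```text
26.8
```

View pics/end.png

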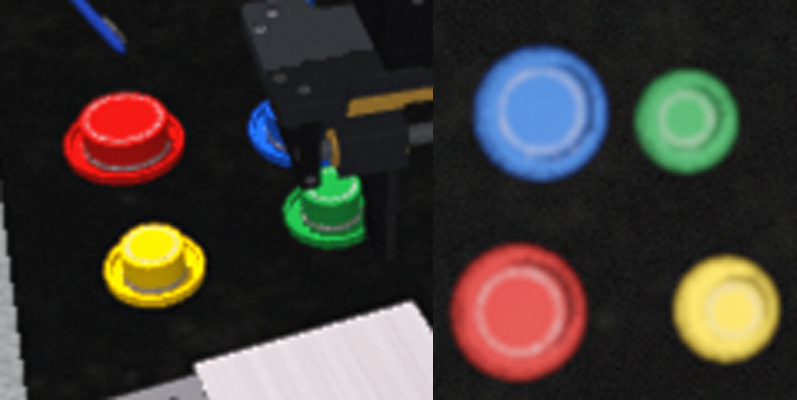

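The final view shows all four weights flat inside their own dishes. Yellow has the largest offset, about 4–5 mm, which is within the 10 mm limit. I hand in.

```bash
python3 -c "
from bench import ctrl
print(ctrl.close_job())"
```

```text
the job is handed in; nothing more can be done
None
```

All four weights now stand upright in the dishes of their own colour and the job is handed in at about 27 s; yellow sits furthest off centre, at about 4–5 mm (limit 10 mm), and I never commanded the arm near the timer or marker but did not re-measure their positions.

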